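# Take a bottle from the clamp and hold its base to the code reader

### The job

Slide the bottle clamp's blue jaw (the one with the red knob) fully back, draw the clamped bottle straight up out of the clamp, and tip it so that its base squarely faces the slanted window of the code reader, centred on it and about 9 cm away. Do not knock the bottle over, bump the reader or shift the other things on the bench. Finish still holding the bottle there in the gripper, steady in the air: it is not put down or let go.

Things in the scene. Friction and masses are not known exactly. Their poses are not given: they have to be found in the camera images.
- bottle: Red wine bottle standing in the clamp: 200 mm high, about 0.4 kg; body 56 mm in diameter up to 96 mm, shoulder tapering to 135 mm, then a straight grey neck 29 mm in diameter from 135 to 200 mm: the place to grip, firmly (60 N or more; not fragile). White label round the body. Origin: centre of its underside; z runs up its axis to the cap.
- bottle_foot (a point): Centre of the bottle's underside (the base that carries a ring of white code dots).
- bottle_cap (a point): Centre of the top of the bottle's cap, 200 mm from the base.
- clamp: Fixed bottle clamp; base plate 245 x 100 x 16 mm, from 55 mm behind to 190 mm ahead of the origin along x. Origin: on the bench under the bottle's axis; the bottle stands on the plate (16 mm up). Black V jaw, 90 mm high, on its -x side; blue jaw sliding to +x. That jaw's two prongs lie over the bottle's shoulder beside the neck, 138 to 144 mm above the bench, and hold it in until slid back.
- jaw (a joint): How far the sliding jaw stands open, m: 0 is closed on the bottle, 0.055 fully back (end stop). It slides along the clamp's +x, away from the bottle, against about 3 N of friction and stays where it is left. The prongs clear the bottle from about 0.040.
- jaw_knob (a point): Centre of the red cylindrical knob, 20 mm in diameter and 40 mm high (155 to 195 mm above the bench), on an upright post of the sliding jaw, 90 mm from the bottle's axis when closed. This point is 176 mm above the bench. Pinch the knob from above, or push it.
- reader_head: Grey code reader head, 90 x 100 x 36 mm, its dark window marked by a red disc, on a low stand at the far side of the bench. Origin: centre of the window, 75 mm above the bench. z points straight out of the window, 45 degrees upward and back towards the robot's side; y is level, x runs up the window. The bottle's z is to lie along this z.
- spare_a: One of three waiting bottles, same shape and size as the clamped one, standing in a cell of the wooden tray (leave alone). Origin: centre of its underside, z up its axis.
- spare_b: One of three waiting bottles, same shape and size as the clamped one, standing in a cell of the wooden tray (leave alone). Origin: centre of its underside, z up its axis.
- spare_c: One of three waiting bottles, same shape and size as the clamped one, standing in a cell of the wooden tray (leave alone). Origin: centre of its underside, z up its axis.
- tray: Wooden tray, 240 x 80 x 45 mm, fixed to the bench, with three cells in a row along its x that hold the waiting bottles (their tops 206 mm above the bench). It stands on the other side of the bench from the clamp; which side is which varies. Origin: centre of its underside.
- label_roll: White label roll, 110 mm across, 60 mm high, standing on the bench (leave alone). Origin: centre of its underside.
- capsule_tin: Round metal tin, 80 mm across, 90 mm high (leave alone). Origin: centre of its underside.
- marker: Black marker pen, 120 mm long, 16 mm thick, lying on the bench (leave alone). Origin: under its middle.
- tape_core: Yellow tape core, 60 mm across, 30 mm high, on the bench (leave alone). Origin: centre of its underside.
Mind the look-alikes: they are no part of the job. Leave any green look-alike of the bottle alone.

How it is judged:
On the way, in this order (a step that is already met when the one before it is completed fails the run):
1. the jaw is slid back (at least 45 mm open) with the bottle still standing in the clamp (value of joint jaw above 0.045 m and angle between bottle's own z axis and vertical below 0.15 rad and z of bottle_foot in the frame of clamp below 0.03 m), for 0.1 s.
2. the bottle is drawn up out of the clamp while still upright, its base above the fixed jaw (height (world z) of bottle_foot above 0.095 m and angle between bottle's own z axis and vertical below 0.35 rad and contact force between the fingers and bottle above 1 N), for 0.05 s.
At the end, for the whole second after the job is handed in: Bottle held steady by the gripper alone, axis within 17 degrees of the line straight out of the window, base towards it; centre of the base 60 to 120 mm in front of the window, within 30 mm of its centre up and sideways, over 90 mm above the bench; jaw still at least 40 mm open (angle between the z axis of bottle and the z axis of reader_head, either way round below 0.3 rad and z of bottle_cap in the frame of reader_head above 0.2 m and z of bottle_foot in the frame of reader_head between 0.06 and 0.12 m and x of bottle_foot in the frame of reader_head between -0.03 and 0.03 m and y of bottle_foot in the frame of reader_head between -0.03 and 0.03 m and height (world z) of bottle_foot above 0.09 m and contact force between the fingers and bottle above 1 N and linear speed of bottle below 0.03 m/s and angular speed of bottle below 0.2 rad/s and contact force between bottle and clamp below 0.2 N and contact force between bottle and reader_head below 0.2 N and contact force between bottle and tray below 0.2 N and value of joint jaw above 0.04 m); the arm keeps its last pose, push and grip.
It fails at once if the bottle or the arm bumps the reader (contact force between any of bottle, the arm, the fingers and reader_head above 3 N).
It fails at once if the bottle is tipped in the clamp or knocked over (more than 30 degrees while low) (angle between bottle's own z axis and vertical above 0.52 rad and height (world z) of bottle_foot below 0.06 m).
It fails at once if a waiting bottle is shifted by more than 20 mm or tipped (distance of any of spare_a, spare_b, spare_c from where it was at the start of the episode above 0.02 m or angle between any of spare_a, spare_b, spare_c's own z axis and vertical above 0.25 rad).
It fails at once if another thing on the bench is shifted by more than 30 mm (distance of any of label_roll, capsule_tin, marker, tape_core from where it was at the start of the episode above 0.03 m).
It also fails if it takes over 53 s, if anything falls off the work surface, if the arm or the gripper's body presses on something with over 40 N, if the wrist force passes 120 N, or if a joint passes its speed limit or range.

### The arm

A 6-joint arm with a two-finger parallel gripper is mounted at the origin on the work surface. World frame = base frame: x ahead of the robot, y to its left, z up, the work surface at z = 0. Lengths are in m, angles in rad, forces in N, time in s.
With the tool pointing down it reaches from about 0.275 to 1 m from the base axis. Payload 8.4 kg.
Tool frame: the origin (TCP) lies at the very end of the fingers, on their centre line; the grasp point (between the pads) lies 19 mm behind it; x points along the fingers, y is the direction in which the jaws open and shut, and the axes are right-handed (so a half turn about x gives the same grasp; the last joint's range is limited). The gripper opens to 85 mm and grips with 20 to 120 N. Pads are 22 mm wide; open, the fingers measure 114 mm over their backs; the gripper's body (76 mm by 85 mm) begins 54 mm behind the grasp point. The pads swing forward as they close: fully open they stand 13 mm farther back than shut.
Start: joints at [-1.188, 0.353, 1.633, -0, 1.155, -0.002], TCP at [0.235, -0.579, 0.231] pointing down, gripper open.
Joint ranges: [-2.63, 2.63], [-0.92, 2.1], [0.06, 2.66], [-1.3, 4.44], [0, 2.69], [-3.02, 3.02]. Speed limits (rad/s): [2.22, 2.22, 2.79, 3.14, 3.14, 3.14].

### API

Orientations are given as a unit quaternion [x, y, z, w].
In Python, from workcell import manip gives the robot as it stands.
- The arm moves only by the tool carry_out, never from a script. Its argument "deltas" is a list of rows, each an object of numbers: "tx", "ty", "tz": the shift along the tool's x, y, z in cm; "rx", "ry", "rz": the turn, a rotation vector about the tool's x, y, z in degrees; "fingers": the closure, from -1 (fully open) to 1 (shut). A call has 1 to 8 rows; each row is the pose to reach, as a shift and turn from the pose commanded when the call began, along the tool's axes at that moment; what a row does not reach only later rows make up. A row lasts 1/12 s, in which the tool goes at most 41.7 mm and 7.16 degrees, less where a joint would pass 70% of its speed; a pose out of reach is approached as far as the arm can. A call with a gripper value outside its range is refused whole. The fingers move at their own pace and stop on an object; the grip force is fixed at half the most. Time passes only in rows, so rows that repeat a pose let the fingers close. It gives the time, the measured TCP pose, the force and the opening at its end, in the units of the state.
- manip.state(): the state, without advancing time (a new reading comes with each control period).
- manip.camera(name): name is "scene" or "top"; returns the picture (384x512x3 uint8, blue, green, red); there is no depth.
- manip.get_calibration(name): a dict with "K" (3x3 intrinsics, pixels), "world_to_cam" (4x4, takes a point from world to camera coordinates). Camera axes: x right, y up, looking along -z (the intrinsics and any distortion apply to the point x, -y, -z); pixel columns grow to the right and rows downward; lengths in m; the calibration is good to about 2 mm. A picture is of the moment at which its call begins. get_calibration takes no time and is no camera call.
- manip.sign_off(): hands the job in, once; it reports no verdict.
The state is a dict: "time": time; "joints": joint angles; "joint_velocities": joint speeds; "tau": joint torques, N m; "position": TCP position; "tcp_rot": TCP orientation; "ft_force": force on the tool from outside, world axes, zero at the start; "ft_torque": the same for the moment, N m; "finger_gap": finger opening in m.
Only numpy, scipy, OpenCV 4.12 (cv2) and the standard library are available. Lean on these libraries where they do the work, as an engineer would, in place of code of your own. Each camera call takes 0.05 s, during which the arm holds its last target. There are 200 camera calls.

## Working session

There is one attempt and no reset: what is moved stays moved. The work goes in short steps, Python scripts to look and compute and a tool call to move; the robot and the scene stay as the last step left them, time stands still between calls to the robot, and variables do not carry over. Pictures are saved under pics/ and viewed, about 8 in all and at most 12, crops included, and the job is handed in when it is done.

Besides the shell and the picture viewer there is one more tool, called by a JSON object that holds its "api" and its "payload", one argument or row to a line. carry_out: Moves the arm, as the interface text tells. Its arguments: {"type":"object","properties":{"deltas":{"type":"array"}},"required":["deltas"]}

```bash
mkdir -p pics
python3 - <<'E'
from workcell import manip
import cv2, numpy as np
for n in("scene","top"):
    cv2.imwrite(f"pics/{n}0.png",manip.camera(n)); c=manip.get_calibration(n); print(n,{k:np.round(v,4).tolist() if not isinstance(v,str) else v for k,v in c.items()})
print(manip.state())
E
```

```text
scene {'K': [[359.5726, 0.0, 255.9208], [0.0, 359.5726, 187.7152], [0.0, 0.0, 1.0]], 'world_to_cam': [[-0.5227, 0.8524, -0.0145, 0.3043], [-0.595, -0.3526, 0.7222, 0.2186], [0.6105, 0.3862, 0.6915, -1.4212], [0.0, 0.0, 0.0, 1.0]]}
top {'K': [[393.31, 0.0, 254.6111], [0.0, 393.31, 192.5937], [0.0, 0.0, 1.0]], 'world_to_cam': [[0.0124, -0.9999, 0.0017, -0.0381], [0.9975, 0.0125, 0.07, -0.5345], [-0.07, 0.0008, 0.9975, -1.2929], [0.0, 0.0, 0.0, 1.0]]}
{'time': 0.1, 'joints': array([-1.18840386e+00,  3.53615916e-01,  1.63404172e+00, -1.49463856e-05,
        1.15519948e+00, -2.41965849e-03]), 'joint_velocities': array([-0.00086067,  0.00030435, -0.00365693, -0.0008482 ,  0.00207195,
        0.00015356]), 'tau': array([-6.95739818e-04, -6.06359339e+01, -3.42819500e+01,  4.47059904e-05,
        3.85757448e-03,  2.29310569e-05]), 'position': array([ 0.2344436 , -0.57891086,  0.23062135]), 'tcp_rot': array([-0.69396881, -0.13565391,  0.69414715, -0.13477772]), 'ft_force': array([-0.65460673, -0.86436263,  0.55555627]), 'ft_torque': array([-0.00607347,  0.00928883, -0.00500878]), 'finger_gap': 0.08511756956100643}
```

View pics/scene0.png

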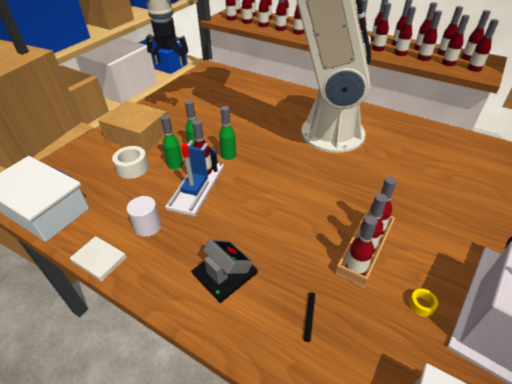

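View pics/top0.png

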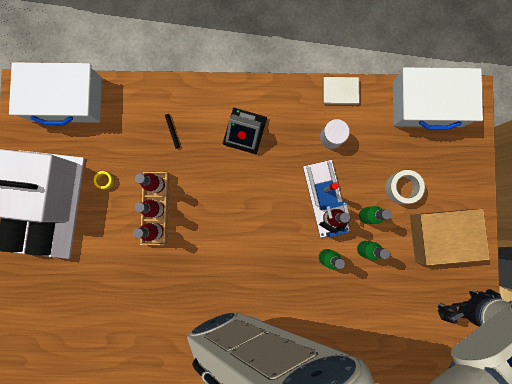

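The top view shows the clamp at about (325,200), with one red bottle in it: neck at (342,216), red knob at (335,187). Three green look-alikes stand at (338,263), (383,253) and (386,215), and the red spares are in the tray at (150,205). The red bottle in the clamp is the one meant. The reader window is at (242,134). I'll confirm this in one enlarged crop.

Run:
```python
import cv2, numpy as np
t=cv2.imread("pics/top0.png"); s=cv2.imread("pics/scene0.png")
f=lambda i,x,y,w,h,k:cv2.resize(i[y:y+h,x:x+w],None,fx=k,fy=k,interpolation=cv2.INTER_CUBIC)
a=np.hstack([f(t,300,155,100,75,4),f(t,215,95,100,75,4)]);b=np.hstack([f(s,150,105,100,75,4)*1,f(s,185,230,100,75,4)])
im=np.vstack([a,b])
for i in range(0,800,40):
    cv2.line(im,(i,0),(i,4),(0,255,255)); 
    if i<600: cv2.line(im,(0,i),(4,i),(0,255,255)); cv2.line(im,(400,i),(404,i),(0,255,255))
cv2.imwrite("pics/crop1.png",im)
for n,i in(("top",t),("scene",s)):
    h=cv2.cvtColor(i,cv2.COLOR_BGR2HSV)
    m=((h[...,0]<6)|(h[...,0]>174))&(h[...,1]>200)&(h[...,2]>150)
    k,l,st,c=cv2.connectedComponentsWithStats(m.astype(np.uint8))
    print(n,[(st[j].tolist(),c[j].round(1).tolist()) for j in range(1,k) if st[j,4]>5])
```

```text
top [([238, 132, 8, 7, 42], [241.3, 134.6]), ([332, 183, 7, 6, 35], [334.8, 185.5])]
scene [([181, 144, 8, 13, 72], [184.7, 149.9]), ([228, 248, 8, 5, 18], [231.5, 250.0])]
```

View pics/crop1.png

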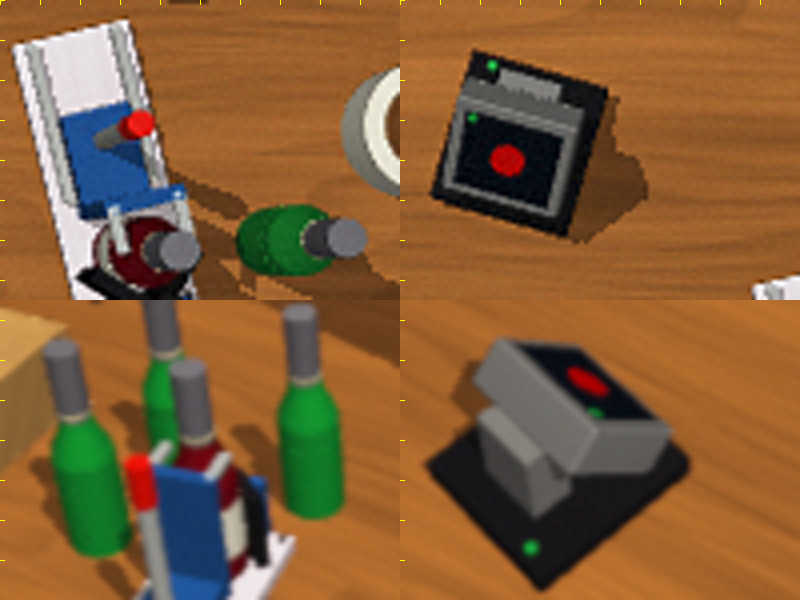

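Confirmed: the crop shows the red bottle with its white label in the blue/black clamp. Its cap is at top px (345,217.5) and scene px (197,122). The knob and the reader's red disc are clear in both views.

```bash
cat > h.py <<'E'
import numpy as np, cv2
from workcell import manip
from scipy.spatial.transform import Rotation as R
F=np.diag([1,-1,-1.])
def P(n):
    c=manip.get_calibration(n); return c["K"],F@c["world_to_cam"][:3]
def tri(a,b):
    (K,T),(k,t)=P("top"),P("scene")
    X=cv2.triangulatePoints(K@T,k@t,np.float64(a).reshape(2,1),np.float64(b).reshape(2,1))[:,0];return X[:3]/X[3]
def onz(n,px,z):
    K,T=P(n); d=T[:,:3].T@np.linalg.inv(K)@[*px,1]; o=-T[:,:3].T@T[:,3]
    return o+d*(z-o[2])/d[2]
def proj(n,X):
    K,T=P(n); u=K@(T[:,:3]@X+T[:,3]); return u[:2]/u[2]
E
python3 - <<'E'
from h import *
np.set_printoptions(precision=4,suppress=True)
tc=lambda x,y:(300+x/4-.4,155+y/4-.4); tr=lambda x,y:(215+(x-400)/4-.4,95+y/4-.4)
print("cap",tri((344.6,217),(196.6,121.8)),onz("top",(344.6,217),.216))
print("knob tri",tri((334.8,185.5),(184.7,149.9)),"top",onz("top",(334.8,185.5),.192), "scene",onz("scene",(184.7,149.9),.176))
print("disc tri",tri((241.3,134.6),(231.5,250)),onz("top",(241.3,134.6),.075),onz("scene",(231.5,250),.075))
a,b=[onz("top",tc(*p),.016) for p in((12,45),(130,20))]; print("plate end",a,b,np.linalg.norm(a-b),"mid",(a+b)/2)
# reader level edges: top edge z=.075+.035, bottom z=.04
for p,q,z in(((442,187),(560,215),.041),((470,95),(582,125),.107),((452,186),(552,214),.05)):
    a,b=onz("top",tr(*p),z),onz("top",tr(*q),z); print("edge",a,b,np.linalg.norm(a-b),"ang",np.degrees(np.arctan2((a-b)[1],(a-b)[0])))
for g in((386,214.5),(383,253.5),(338,263)): print("green cap",onz("top",g,.2))
s=manip.state(); print(R.from_quat(s["tcp_rot"]).as_matrix())
E
```

```text
cap [ 0.4557 -0.2871  0.2133] [ 0.4552 -0.2859  0.216 ]
knob tri [ 0.5478 -0.2669  0.1741] top [ 0.5463 -0.2634  0.192 ] scene [ 0.5494 -0.2649  0.176 ]
disc tri [0.7188 0.0129 0.0736] [0.7179 0.0139 0.075 ] [0.7203 0.0123 0.075 ]
plate end [ 0.6272 -0.1915  0.016 ] [ 0.6496 -0.2906  0.016 ] 0.10163972801800131 mid [ 0.6384 -0.241   0.016 ]
edge [0.702  0.0683 0.041 ] [ 0.6799 -0.0295  0.041 ] 0.10034651035028527 ang 77.24683947138668
edge [0.7624 0.0425 0.107 ] [ 0.7395 -0.046   0.107 ] 0.09141092731140335 ang 75.52817463470161
edge [0.7012 0.0595 0.05  ] [ 0.679 -0.023  0.05 ] 0.08535165505306475 ang 74.93285036130825
green cap [ 0.464  -0.4082  0.2   ]
green cap [ 0.3532 -0.3985  0.2   ]
green cap [ 0.3248 -0.2704  0.2   ]
[[-0.0005  0.3754 -0.9269]
 [ 0.0012 -0.9269 -0.3754]
 [-1.     -0.0013  0.    ]]
```

{"api": "carry_out", "payload": {
  "deltas": [
    {"tx":-4},
    {"tx":-4,"ty":-17.5,"tz":-40.4,"rx":8},
    {"tx":-4,"ty":-17.5,"tz":-40.4,"rx":8},
    {"tx":-4,"ty":-17.5,"tz":-40.4,"rx":8},
    {"tx":-4,"ty":-17.5,"tz":-40.4,"rx":8},
    {"tx":-4,"ty":-17.5,"tz":-40.4,"rx":8},
    {"tx":-4,"ty":-17.5,"tz":-40.4,"rx":8},
    {"tx":-4,"ty":-17.5,"tz":-40.4,"rx":8}
  ]
}}

```text
validation failed for argument at $.de...
```

{"api": "carry_out", "payload": {
  "deltas": [
    {"tx":-4,"ty":0,"tz":0,"rx":0,"ry":0,"rz":0,"fingers":-1},
    {"tx":-4,"ty":-17.5,"tz":-40.4,"rx":8,"ry":0,"rz":0,"fingers":-1},
    {"tx":-4,"ty":-17.5,"tz":-40.4,"rx":8,"ry":0,"rz":0,"fingers":-1},
    {"tx":-4,"ty":-17.5,"tz":-40.4,"rx":8,"ry":0,"rz":0,"fingers":-1},
    {"tx":-4,"ty":-17.5,"tz":-40.4,"rx":8,"ry":0,"rz":0,"fingers":-1},
    {"tx":-4,"ty":-17.5,"tz":-40.4,"rx":8,"ry":0,"rz":0,"fingers":-1},
    {"tx":-4,"ty":-17.5,"tz":-40.4,"rx":8,"ry":0,"rz":0,"fingers":-1},
    {"tx":-4,"ty":-17.5,"tz":-40.4,"rx":8,"ry":0,"rz":0,"fingers":-1}
  ]
}}

```text
time: 0.77
position: [0.4394, -0.3703, 0.2711]
tcp_rot: [-0.702, -0.087, 0.702, -0.086]
ft_force: [0.4, 0.5, -0.4]
finger_gap: 0.0857
```

{"api": "carry_out", "payload": {
  "deltas": [
    {"tx":0,"ty":-7.7,"tz":-12.7,"rx":0,"ry":0,"rz":0,"fingers":-1},
    {"tx":0,"ty":-7.7,"tz":-12.7,"rx":0,"ry":0,"rz":0,"fingers":-1},
    {"tx":0,"ty":-7.7,"tz":-12.7,"rx":0,"ry":0,"rz":0,"fingers":-1},
    {"tx":0,"ty":-7.7,"tz":-12.7,"rx":0,"ry":0,"rz":0,"fingers":-1},
    {"tx":0,"ty":-7.7,"tz":-12.7,"rx":0,"ry":0,"rz":0,"fingers":-1},
    {"tx":0,"ty":-7.7,"tz":-12.7,"rx":0,"ry":0,"rz":0,"fingers":-1}
  ]
}}

```text
time: 1.27
position: [0.5434, -0.2655, 0.2707]
tcp_rot: [-0.701, -0.088, 0.702, -0.087]
ft_force: [-0.0, -0.2, -0.2]
finger_gap: 0.0853
```

```bash
cat >> h.py <<'E'
def delta(p,M=None):
    "cm and degrees in the present tool axes to reach world TCP p and rotation M"
    s=manip.state(); A=R.from_quat(s["tcp_rot"])
    print("pos",s["position"].round(4),"ft",s["ft_force"].round(1),"gap",round(s["finger_gap"],4),"t",s["time"],"j",s["joints"].round(2))
    print("t cm",(A.inv().apply(np.array(p)-s["position"])*100).round(2), "" if M is None else (A.inv()*R.from_matrix(M)).as_rotvec(degrees=True).round(2))
def down(a):
    "tool down, y at world angle a deg"
    y=np.array([np.cos(np.radians(a)),np.sin(np.radians(a)),0]); x=np.array([0,0,-1.]); return np.c_[x,y,np.cross(x,y)]
E
python3 -c "
from h import *
delta([.5435,-.2647,.163],down(-76.1))"
```

```text
pos [ 0.5434 -0.2655  0.2707] ft [-0.  -0.2 -0.2] gap 0.0853 t 1.2667 j [-0.46  0.29  1.63 -0.    1.22  0.87]
t cm [10.77 -0.07 -0.04] [0.3  0.05 0.03]
```

{"api": "carry_out", "payload": {
  "deltas": [
    {"tx":4,"ty":0,"tz":0,"rx":0,"ry":0,"rz":0,"fingers":-1},
    {"tx":8,"ty":0,"tz":0,"rx":0,"ry":0,"rz":0,"fingers":-1},
    {"tx":10.7,"ty":0,"tz":0,"rx":0,"ry":0,"rz":0,"fingers":-1},
    {"tx":10.7,"ty":0,"tz":0,"rx":0,"ry":0,"rz":0,"fingers":-1},
    {"tx":10.7,"ty":0,"tz":0,"rx":0,"ry":0,"rz":0,"fingers":1},
    {"tx":10.7,"ty":0,"tz":0,"rx":0,"ry":0,"rz":0,"fingers":1},
    {"tx":10.7,"ty":0,"tz":0,"rx":0,"ry":0,"rz":0,"fingers":1},
    {"tx":10.7,"ty":0,"tz":0,"rx":0,"ry":0,"rz":0,"fingers":1}
  ]
}}

```text
time: 1.93
position: [0.544, -0.2674, 0.1665]
tcp_rot: [0.703, 0.086, -0.701, 0.087]
ft_force: [-0.5, -0.4, -0.0]
finger_gap: 0.0389
```

{"api": "carry_out", "payload": {
  "deltas": [
    {"tx":0,"ty":0,"tz":0,"rx":0,"ry":0,"rz":0,"fingers":1},
    {"tx":0,"ty":0,"tz":0,"rx":0,"ry":0,"rz":0,"fingers":1},
    {"tx":0,"ty":0,"tz":0,"rx":0,"ry":0,"rz":0,"fingers":1},
    {"tx":0,"ty":0,"tz":0,"rx":0,"ry":0,"rz":0,"fingers":1}
  ]
}}

```text
time: 2.27
position: [0.5431, -0.2642, 0.1663]
tcp_rot: [0.702, 0.088, -0.702, 0.085]
ft_force: [-3.7, 13.8, 15.1]
finger_gap: 0.0184
```

{"api": "carry_out", "payload": {
  "deltas": [
    {"tx":-0.2,"ty":-0.1,"tz":-0.8,"rx":0,"ry":0,"rz":0,"fingers":1},
    {"tx":-0.2,"ty":-0.1,"tz":-1.6,"rx":0,"ry":0,"rz":0,"fingers":1},
    {"tx":-0.2,"ty":-0.1,"tz":-2.4,"rx":0,"ry":0,"rz":0,"fingers":1},
    {"tx":-0.2,"ty":-0.1,"tz":-3.2,"rx":0,"ry":0,"rz":0,"fingers":1},
    {"tx":-0.2,"ty":-0.1,"tz":-4.0,"rx":0,"ry":0,"rz":0,"fingers":1},
    {"tx":-0.2,"ty":-0.1,"tz":-4.6,"rx":0,"ry":0,"rz":0,"fingers":1},
    {"tx":-0.2,"ty":-0.1,"tz":-5.2,"rx":0,"ry":0,"rz":0,"fingers":1},
    {"tx":-0.2,"ty":-0.1,"tz":-5.2,"rx":0,"ry":0,"rz":0,"fingers":1}
  ]
}}

```text
time: 2.93
position: [0.592, -0.2519, 0.1664]
tcp_rot: [-0.7, -0.087, 0.703, -0.086]
ft_force: [-8.3, 2.7, 4.2]
finger_gap: 0.0182
```

Run:
```python
from h import *
t=manip.camera("top"); s=manip.camera("scene")
f=lambda i,x,y:cv2.resize(i[y:y+100,x:x+100],None,fx=4,fy=4,interpolation=cv2.INTER_CUBIC)
cv2.imwrite("pics/c2.png",np.hstack([f(t,290,140),f(s,150,100)]))
delta([.5965,-.2515,.164],down(-76.1))
```

```text
pos [ 0.592  -0.2519  0.1664] ft [-6.8  3.8  3.7] gap 0.0183 t 3.0333 j [-0.4   0.45  1.65  0.    1.05  0.92]
t cm [ 0.24  0.07 -0.45] [0.17 0.16 0.14]
```

View pics/c2.png

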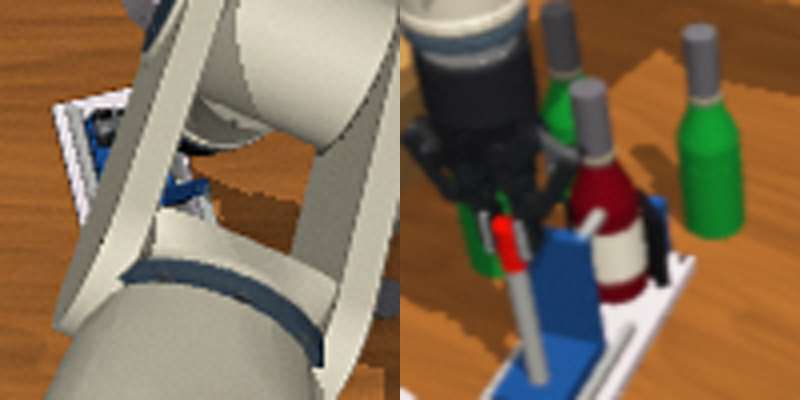

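The scene half of the picture shows the knob held in the pads and the blue jaw about 50 mm back, with the prongs off the still-upright bottle. I'll push on to the end stop.

{"api": "carry_out", "payload": {
  "deltas": [
    {"tx":0,"ty":0,"tz":-0.4,"rx":0,"ry":0,"rz":0,"fingers":1},
    {"tx":0,"ty":0,"tz":-0.8,"rx":0,"ry":0,"rz":0,"fingers":1},
    {"tx":0,"ty":0,"tz":-0.8,"rx":0,"ry":0,"rz":0,"fingers":1}
  ]
}}

```text
time: 3.28
position: [0.5922, -0.2518, 0.1662]
tcp_rot: [-0.695, -0.088, 0.708, -0.086]
ft_force: [-39.5, -4.7, 21.7]
finger_gap: 0.0182
```

{"api": "carry_out", "payload": {
  "deltas": [
    {"tx":0,"ty":0,"tz":0.7,"rx":0,"ry":0,"rz":0,"fingers":1},
    {"tx":0,"ty":0,"tz":0.7,"rx":0,"ry":0,"rz":0,"fingers":-1},
    {"tx":0,"ty":0,"tz":0.7,"rx":0,"ry":0,"rz":0,"fingers":-1},
    {"tx":0,"ty":0,"tz":0.7,"rx":0,"ry":0,"rz":0,"fingers":-1},
    {"tx":0,"ty":0,"tz":0.7,"rx":0,"ry":0,"rz":0,"fingers":-1},
    {"tx":0,"ty":0,"tz":0.7,"rx":0,"ry":0,"rz":0,"fingers":-1},
    {"tx":-4,"ty":0,"tz":0.7,"rx":0,"ry":0,"rz":0,"fingers":-1},
    {"tx":-8,"ty":0,"tz":0.7,"rx":0,"ry":0,"rz":0,"fingers":-1}
  ]
}}

```text
time: 3.95
position: [0.5928, -0.252, 0.2447]
tcp_rot: [-0.7, -0.088, 0.704, -0.086]
ft_force: [1.6, -0.5, 2.4]
finger_gap: 0.0855
```

{"api": "carry_out", "payload": {
  "deltas": [
    {"tx":-3,"ty":0,"tz":0,"rx":0,"ry":0,"rz":0,"fingers":-1},
    {"tx":-3,"ty":0,"tz":0,"rx":0,"ry":0,"rz":0,"fingers":-1},
    {"tx":-3,"ty":0,"tz":0,"rx":0,"ry":0,"rz":0,"fingers":-1}
  ]
}}

```text
time: 4.2
position: [0.5955, -0.2531, 0.2787]
tcp_rot: [0.703, 0.086, -0.7, 0.087]
ft_force: [-0.3, 0.6, -0.0]
finger_gap: 0.0857
```

Run:
```python
from h import *
s=manip.camera("scene")
h=cv2.cvtColor(s,cv2.COLOR_BGR2HSV)
m=((h[...,0]<6)|(h[...,0]>174))&(h[...,1]>200)&(h[...,2]>150)
k,l,st,c=cv2.connectedComponentsWithStats(m.astype(np.uint8))
for j in range(1,k):
    if st[j,4]>20: print(st[j],c[j],onz("scene",c[j],.176))
delta([.4555,-.2865,.166],down(-76.1))
```

```text
[174 154   7  14  73] [177.21917808 160.28767123] [ 0.59811568 -0.2521389   0.176     ]
pos [ 0.5945 -0.2528  0.2767] ft [-0.5  0.6 -0.7] gap 0.0854 t 4.25 j [-0.4   0.35  1.54 -0.    1.25  0.92]
t cm [11.05 -0.11 14.31] [ 0.16 -0.05 -0.04]
```

{"api": "carry_out", "payload": {
  "deltas": [
    {"tx":0,"ty":-0.1,"tz":4,"rx":0,"ry":0,"rz":0,"fingers":-1},
    {"tx":0,"ty":-0.1,"tz":8,"rx":0,"ry":0,"rz":0,"fingers":-1},
    {"tx":0,"ty":-0.1,"tz":12,"rx":0,"ry":0,"rz":0,"fingers":-1},
    {"tx":0,"ty":-0.1,"tz":14.3,"rx":0,"ry":0,"rz":0,"fingers":-1},
    {"tx":0,"ty":-0.1,"tz":14.3,"rx":0,"ry":0,"rz":0,"fingers":-1},
    {"tx":0,"ty":-0.1,"tz":14.3,"rx":0,"ry":0,"rz":0,"fingers":-1},
    {"tx":0,"ty":-0.1,"tz":14.3,"rx":0,"ry":0,"rz":0,"fingers":-1}
  ]
}}

```text
time: 4.83
position: [0.4554, -0.2863, 0.2754]
tcp_rot: [-0.702, -0.087, 0.702, -0.086]
ft_force: [-0.3, 0.7, -0.0]
finger_gap: 0.0855
```

Run:
```python
from h import *
s=manip.camera("scene")
cv2.imwrite("pics/c3.png",cv2.resize(s[60:200,120:270],None,fx=4,fy=4,interpolation=cv2.INTER_CUBIC))
delta([.4555,-.2865,.166],down(-76.1))
print("expected cap px",proj("scene",np.array([.4555,-.2865,.216])))
```

```text
pos [ 0.4558 -0.2863  0.2755] ft [-0.  -0.5  0.8] gap 0.0856 t 4.8833 j [-0.56  0.18  1.77  0.    1.2   0.76]
t cm [10.95  0.02  0.03] [0.16 0.02 0.04]
expected cap px [196.94605724 121.11448671]
```

View pics/c3.png

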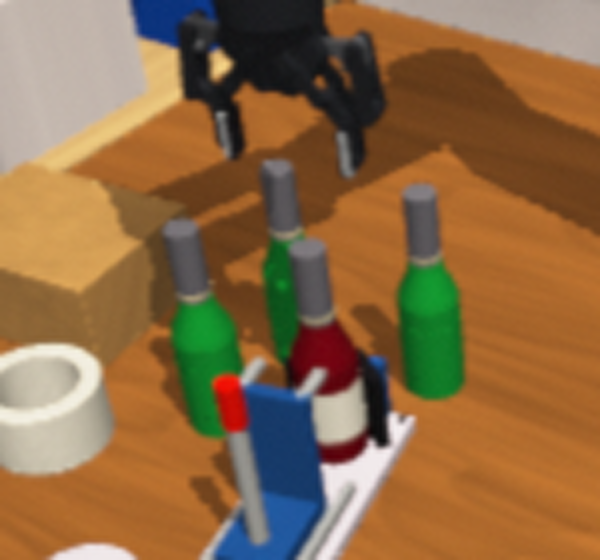

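The picture shows the jaw back, the bottle upright with its cap at scene px (197,122) as predicted, and the gripper open above it. I'll descend and grip the neck.

{"api": "carry_out", "payload": {
  "deltas": [
    {"tx":4,"ty":0,"tz":0,"rx":0,"ry":0,"rz":0,"fingers":-1},
    {"tx":8,"ty":0,"tz":0,"rx":0,"ry":0,"rz":0,"fingers":-1},
    {"tx":10.8,"ty":0,"tz":0,"rx":0,"ry":0,"rz":0,"fingers":-1},
    {"tx":10.8,"ty":0,"tz":0,"rx":0,"ry":0,"rz":0,"fingers":-1},
    {"tx":10.8,"ty":0,"tz":0,"rx":0,"ry":0,"rz":0,"fingers":1},
    {"tx":10.8,"ty":0,"tz":0,"rx":0,"ry":0,"rz":0,"fingers":1},
    {"tx":10.8,"ty":0,"tz":0,"rx":0,"ry":0,"rz":0,"fingers":1},
    {"tx":10.8,"ty":0,"tz":0,"rx":0,"ry":0,"rz":0,"fingers":1}
  ]
}}

```text
time: 5.55
position: [0.4565, -0.2871, 0.1702]
tcp_rot: [0.703, 0.086, -0.701, 0.087]
ft_force: [0.8, -0.4, 0.6]
finger_gap: 0.0388
```

{"api": "carry_out", "payload": {
  "deltas": [
    {"tx":0,"ty":0,"tz":0,"rx":0,"ry":0,"rz":0,"fingers":1},
    {"tx":0,"ty":0,"tz":0,"rx":0,"ry":0,"rz":0,"fingers":1},
    {"tx":0,"ty":0,"tz":0,"rx":0,"ry":0,"rz":0,"fingers":1},
    {"tx":0,"ty":0,"tz":0,"rx":0,"ry":0,"rz":0,"fingers":1},
    {"tx":0,"ty":0,"tz":0,"rx":0,"ry":0,"rz":0,"fingers":1}
  ]
}}

```text
time: 5.97
position: [0.4561, -0.2867, 0.1701]
tcp_rot: [0.703, 0.086, -0.701, 0.087]
ft_force: [-0.6, 1.9, 6.6]
finger_gap: 0.0279
```

{"api": "carry_out", "payload": {
  "deltas": [
    {"tx":-1,"ty":0,"tz":0,"rx":0,"ry":0,"rz":0,"fingers":1},
    {"tx":-2.5,"ty":0,"tz":0,"rx":0,"ry":0,"rz":0,"fingers":1},
    {"tx":-4.5,"ty":0,"tz":0,"rx":0,"ry":0,"rz":0,"fingers":1},
    {"tx":-7,"ty":0,"tz":0,"rx":0,"ry":0,"rz":0,"fingers":1},
    {"tx":-9.5,"ty":0,"tz":0,"rx":0,"ry":0,"rz":0,"fingers":1},
    {"tx":-12,"ty":0,"tz":0,"rx":0,"ry":0,"rz":0,"fingers":1},
    {"tx":-14.5,"ty":0,"tz":0,"rx":0,"ry":0,"rz":0,"fingers":1},
    {"tx":-17,"ty":0,"tz":0,"rx":0,"ry":0,"rz":0,"fingers":1}
  ]
}}

```text
time: 6.63
position: [0.4546, -0.2862, 0.3403]
tcp_rot: [-0.702, -0.086, 0.702, -0.086]
ft_force: [0.2, 0.1, -4.8]
finger_gap: 0.0276
```

{"api": "carry_out", "payload": {
  "deltas": [
    {"tx":-1,"ty":0,"tz":0,"rx":0,"ry":0,"rz":0,"fingers":1},
    {"tx":-2,"ty":0,"tz":0,"rx":0,"ry":0,"rz":0,"fingers":1},
    {"tx":-2,"ty":0,"tz":0,"rx":0,"ry":0,"rz":0,"fingers":1},
    {"tx":-2,"ty":0,"tz":0,"rx":0,"ry":0,"rz":0,"fingers":1}
  ]
}}

```text
time: 6.97
position: [0.4549, -0.2863, 0.3576]
tcp_rot: [-0.702, -0.087, 0.702, -0.086]
ft_force: [-0.0, -0.5, -4.4]
finger_gap: 0.0281
```

Run:
```python
from h import *
s=manip.camera("scene"); t=manip.camera("top")
cv2.imwrite("pics/c4.png",cv2.resize(s[20:220,110:310],None,fx=3,fy=3,interpolation=cv2.INTER_CUBIC))
x=manip.state(); A=R.from_quat(x["tcp_rot"]).as_matrix(); f=x["position"]+A[:,0]*.154
print("foot est",f,"px",proj("scene",f),"TCP px",proj("scene",x["position"]))
z=np.array([-.970*.7071,.242*.7071,.7071]); W=np.array([.7185,.0131,.075])
X=-z
y=np.cross(z,[0,0,1.]);y/=np.linalg.norm(y)
for Y in(y,-y):
    M=np.c_[X,Y,np.cross(X,Y)]; delta(W+z*(.09+.154),M); print("pos",W+z*.244)
# level yaw of tool such that tilt is then a pure turn
    print((R.from_matrix(A).inv()*R.from_matrix(M)).magnitude()*57.3)
```

```text
foot est [ 0.45422964 -0.28587096  0.20267246] px [197.91175975 124.63140075] TCP px [190.85004374  78.30719128]
pos [ 0.4546 -0.2861  0.3567] ft [ 0.2 -0.4 -3.3] gap 0.0279 t 7.0667 j [-0.56  0.12  1.66 -0.    1.37  0.76]
t cm [ 10.94 -30.71 -17.66] [-141.7   -14.77   58.87]
pos [0.55114357 0.05485284 0.2475324 ]
154.1601911215651
pos [ 0.4546 -0.2861  0.3567] ft [ 0.2 -0.4 -3.3] gap 0.0279 t 7.0667 j [-0.56  0.12  1.66 -0.    1.37  0.76]
t cm [ 10.94 -30.71 -17.66] [26.56 44.2  11.09]
pos [0.55114357 0.05485284 0.2475324 ]
52.746988801966545
```

View pics/c4.png

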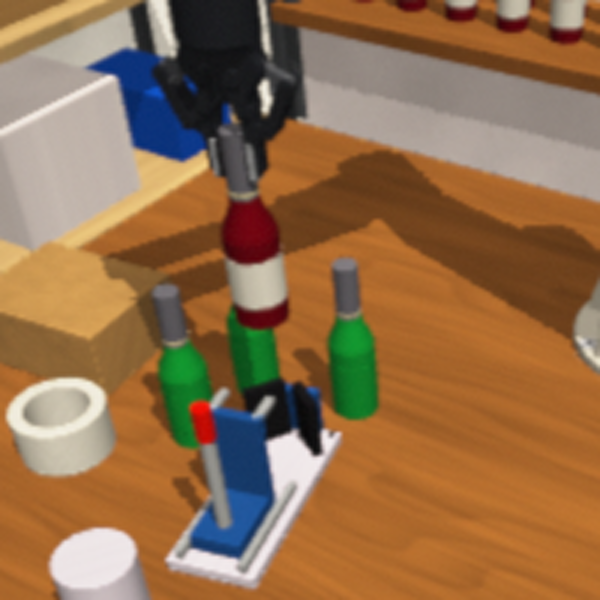

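The bottle is held upright, with its base at scene px (198,125) as predicted. I'll carry it across while yawing 28°.

{"api": "carry_out", "payload": {
  "deltas": [
    {"tx":0,"ty":-2,"tz":-0.8,"rx":2,"ry":0,"rz":0,"fingers":1},
    {"tx":0,"ty":-5,"tz":-2,"rx":5,"ry":0,"rz":0,"fingers":1},
    {"tx":0,"ty":-8,"tz":-3.1,"rx":8,"ry":0,"rz":0,"fingers":1},
    {"tx":0,"ty":-11,"tz":-4.3,"rx":11,"ry":0,"rz":0,"fingers":1},
    {"tx":0,"ty":-14,"tz":-5.5,"rx":14,"ry":0,"rz":0,"fingers":1},
    {"tx":0,"ty":-17,"tz":-6.6,"rx":17,"ry":0,"rz":0,"fingers":1},
    {"tx":0,"ty":-20,"tz":-7.8,"rx":20,"ry":0,"rz":0,"fingers":1},
    {"tx":0,"ty":-22,"tz":-8.6,"rx":22,"ry":0,"rz":0,"fingers":1}
  ]
}}

```text
time: 7.73
position: [0.4846, -0.0496, 0.3569]
tcp_rot: [-0.705, 0.049, 0.706, 0.05]
ft_force: [-0.2, -1.3, -3.5]
finger_gap: 0.0278
```

Run:
```python
from h import *
delta([.5,.06,.357],down(-104))
```

```text
pos [ 0.4846 -0.0496  0.3569] ft [-0.2 -1.3 -3.5] gap 0.0278 t 7.7333 j [-0.11  0.03  1.75  0.    1.36  1.61]
t cm [-0.000e+00 -1.106e+01  1.000e-02] [5.93 0.14 0.04]
```

{"api": "carry_out", "payload": {
  "deltas": [
    {"tx":0,"ty":-3,"tz":0,"rx":2,"ry":0,"rz":0,"fingers":1},
    {"tx":0,"ty":-6,"tz":0,"rx":4,"ry":0,"rz":0,"fingers":1},
    {"tx":0,"ty":-9,"tz":0,"rx":5,"ry":0,"rz":0,"fingers":1},
    {"tx":0,"ty":-11,"tz":0,"rx":6,"ry":0,"rz":0,"fingers":1},
    {"tx":0,"ty":-11,"tz":0,"rx":6,"ry":0,"rz":0,"fingers":1},
    {"tx":0,"ty":-11,"tz":0,"rx":6,"ry":0,"rz":0,"fingers":1}
  ]
}}

```text
time: 8.23
position: [0.4999, 0.0575, 0.3569]
tcp_rot: [-0.701, 0.085, 0.703, 0.085]
ft_force: [0.1, 0.6, -3.6]
finger_gap: 0.0282
```

{"api": "carry_out", "payload": {
  "deltas": [
    {"tx":0,"ty":0,"tz":0,"rx":0,"ry":5,"rz":0,"fingers":1},
    {"tx":0,"ty":0,"tz":0,"rx":0,"ry":10,"rz":0,"fingers":1},
    {"tx":0,"ty":0,"tz":0,"rx":0,"ry":15,"rz":0,"fingers":1},
    {"tx":0,"ty":0,"tz":0,"rx":0,"ry":20,"rz":0,"fingers":1}
  ]
}}

```text
time: 8.57
position: [0.5, 0.0555, 0.3577]
tcp_rot: [0.814, -0.1, -0.568, -0.069]
ft_force: [0.3, -0.5, -3.9]
finger_gap: 0.0274
```

```bash
cat >> h.py <<'E'
def goal(L=.154,out=.09,up=0,side=0):
    z=np.array([-.970*.7071,.242*.7071,.7071]); W=np.array([.7185,.0131,.075])
    Y=np.array([-.242,-.970,0]); Y/=np.linalg.norm(Y); X=-z
    delta(W+z*(out+L),np.c_[X,Y,np.cross(X,Y)])
E
python3 - <<'E'
from h import *
print(R.from_quat(manip.state()["tcp_rot"]).as_matrix().round(3)); goal()
E
```

```text
[[ 0.334 -0.242 -0.911]
 [-0.084 -0.97   0.227]
 [-0.939  0.001 -0.345]]
pos [0.5    0.0555 0.3577] ft [ 0.3 -0.5 -3.9] gap 0.0274 t 8.5667 j [ 0.21 -0.12  1.94 -0.18  1.01  2.1 ]
t cm [12.05 -1.18 -0.88] [ 0.03 24.84 -0.03]
```

{"api": "carry_out", "payload": {
  "deltas": [
    {"tx":0,"ty":0,"tz":0,"rx":0,"ry":5,"rz":0,"fingers":1},
    {"tx":0,"ty":0,"tz":0,"rx":0,"ry":10,"rz":0,"fingers":1},
    {"tx":0,"ty":0,"tz":0,"rx":0,"ry":15,"rz":0,"fingers":1},
    {"tx":0,"ty":0,"tz":0,"rx":0,"ry":20,"rz":0,"fingers":1},
    {"tx":0,"ty":0,"tz":0,"rx":0,"ry":24,"rz":0,"fingers":1},
    {"tx":0,"ty":0,"tz":0,"rx":0,"ry":24.8,"rz":0,"fingers":1},
    {"tx":0,"ty":0,"tz":0,"rx":0,"ry":24.8,"rz":0,"fingers":1}
  ]
}}

```text
time: 9.15
position: [0.4986, 0.0556, 0.3561]
tcp_rot: [0.916, -0.113, -0.383, -0.045]
ft_force: [-0.1, 0.2, -3.7]
finger_gap: 0.0275
```

Run:
```python
from h import *
goal()
```

```text
pos [0.4986 0.0556 0.3561] ft [-0.1  0.2 -3.7] gap 0.0275 t 9.15 j [ 0.4  -0.26  2.22 -0.77  0.66  2.71]
t cm [11.32 -1.23  3.99] [ 0.15  0.32 -0.09]
```

{"api": "carry_out", "payload": {
  "deltas": [
    {"tx":0,"ty":-0.3,"tz":1,"rx":-5,"ry":0,"rz":0,"fingers":1},
    {"tx":0,"ty":-0.6,"tz":2,"rx":-10,"ry":0,"rz":0,"fingers":1},
    {"tx":0,"ty":-0.9,"tz":3,"rx":-15,"ry":0,"rz":0,"fingers":1},
    {"tx":1,"ty":-1.2,"tz":4,"rx":-20,"ry":0,"rz":0,"fingers":1},
    {"tx":2,"ty":-1.2,"tz":4,"rx":-25,"ry":0,"rz":0,"fingers":1},
    {"tx":3.5,"ty":-1.2,"tz":4,"rx":-30,"ry":0,"rz":0,"fingers":1},
    {"tx":5,"ty":-1.2,"tz":4,"rx":-30,"ry":0,"rz":0,"fingers":1},
    {"tx":5,"ty":-1.2,"tz":4,"rx":-30,"ry":0,"rz":0,"fingers":1}
  ]
}}

```text
time: 9.82
position: [0.5104, 0.0654, 0.2926]
tcp_rot: [0.896, -0.01, -0.399, 0.192]
ft_force: [0.9, -0.7, -4.2]
finger_gap: 0.0277
```

Run:
```python
from h import *
goal(); s=manip.camera("scene"); t=manip.camera("top")
f=lambda i,x,y:cv2.resize(i[y:y+150,x:x+100],None,fx=4,fy=4,interpolation=cv2.INTER_CUBIC)
cv2.imwrite("pics/c5.png",np.hstack([f(s,185,150),f(t,190,80)]))
x=manip.state(); A=R.from_quat(x["tcp_rot"]).as_matrix(); print("foot px",[proj(n,x["position"]+A[:,0]*.154).round(1) for n in("scene","top")])
```

```text
pos [0.5104 0.0654 0.2926] ft [ 0.9 -0.7 -4.2] gap 0.0277 t 9.8167 j [ 0.42 -0.14  2.29 -0.98  0.55  2.46]
t cm [ 6.16 -0.07  0.16] [ 3.006e+01  4.000e-01 -3.000e-02]
foot px [array([261.3, 198.8]), array([231. , 161.1])]
```

View pics/c5.png

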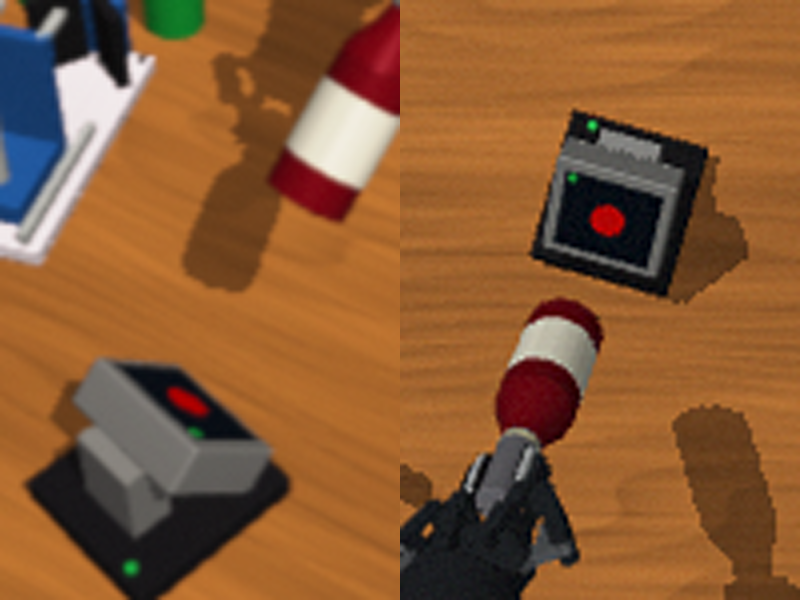

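Run:
```python
from h import *
x=manip.state(); a=R.from_quat(x["tcp_rot"]).as_matrix()[:,0]
for b in(0,.048,.096,.135):
    p=x["position"]+a*(.154-b); print(b,(proj("top",p)-[190,80])*4+[400,0],(proj("scene",p)-[185,150])*4)
```

```text
0 [563.85559205 324.31218451] [305.24016088 195.15588763]
0.048 [548.6275784  362.73734212] [343.36932841 129.3660035 ]
0.096 [532.3740064  403.75031209] [382.08175477  62.56973677]
0.135 [518.33930259 439.16436664] [413.97436729   7.54070209]
```

The base is at scene px (261,200) and the axis matches the prediction in both views, so the bottle has not slipped. Now the final approach along the axis.

{"api": "carry_out", "payload": {
  "deltas": [
    {"tx":1,"ty":0,"tz":0.1,"rx":0,"ry":0,"rz":0,"fingers":1},
    {"tx":2.2,"ty":0,"tz":0.1,"rx":0,"ry":0,"rz":0,"fingers":1},
    {"tx":3.4,"ty":0,"tz":0.1,"rx":0,"ry":0,"rz":0,"fingers":1},
    {"tx":4.6,"ty":0,"tz":0.1,"rx":0,"ry":0,"rz":0,"fingers":1},
    {"tx":5.6,"ty":0,"tz":0.1,"rx":0,"ry":0,"rz":0,"fingers":1},
    {"tx":6.1,"ty":0,"tz":0.1,"rx":0,"ry":0,"rz":0,"fingers":1},
    {"tx":6.1,"ty":0,"tz":0.1,"rx":0,"ry":0,"rz":0,"fingers":1},
    {"tx":6.1,"ty":0,"tz":0.1,"rx":0,"ry":0,"rz":0,"fingers":1}
  ]
}}

```text
time: 10.58
position: [0.551, 0.0559, 0.2512]
tcp_rot: [0.897, -0.01, -0.397, 0.192]
ft_force: [-0.9, -0.1, -3.3]
finger_gap: 0.0278
```

Run:
```python
from h import *
goal(); s=manip.camera("scene"); t=manip.camera("top")
f=lambda i,x,y:cv2.resize(i[y:y+150,x:x+100],None,fx=4,fy=4,interpolation=cv2.INTER_CUBIC)
cv2.imwrite("pics/c6.png",np.hstack([f(s,185,150),f(t,190,80)]))
x=manip.state(); a=R.from_quat(x["tcp_rot"]).as_matrix()[:,0]
print(x["joint_velocities"].round(3))
for b in(0,.048,.096,.135):
    p=x["position"]+a*(.154-b); print(b,p.round(3),(proj("top",p)-[190,80])*4+[400,0],(proj("scene",p)-[185,150])*4)
```

```text
pos [0.551  0.0559 0.2512] ft [-0.9 -0.1 -3.3] gap 0.0278 t 10.5833 j [ 0.34  0.    2.28 -1.2   0.43  2.65]
t cm [ 0.29 -0.03  0.24] [30.01  0.17  0.06]
[ 0.001 -0.001  0.002 -0.006 -0.003  0.005]
0 [0.656 0.03  0.142] [580.02747327 278.8727896 ] [259.55924422 276.86325825]
0.048 [0.623 0.038 0.176] [566.05286085 314.56159602] [296.97383275 212.15150439]
0.096 [0.591 0.046 0.21 ] [551.17698448 352.55207877] [334.94099942 146.48401904]
0.135 [0.564 0.053 0.238] [538.36490324 385.27197636] [366.20470263  92.41075119]
```

View pics/c6.png

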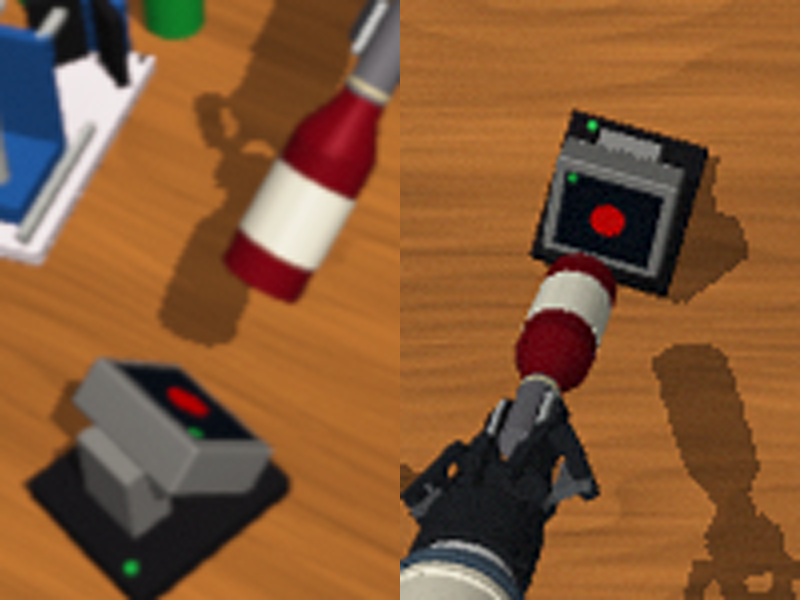

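The base is at scene px (251,219) and the axis points at the red disc. It matches the prediction in both views, 93 mm out and about 3 mm off centre, with the arm still. Handing in.

```bash
python3 -c "
from workcell import manip
print(manip.sign_off())"
```

```text
the job is handed in; nothing more can be done
None
```

I pinched the red knob and slid the jaw back to its end stop, then gripped the bottle's neck from above and drew it straight up. I carried it to the reader, tipped it 45° and handed it in, still held, at about 10.6 s of the 53 s allowed; sign-off reports no verdict.

- **Final pose:** the base is about 93 mm from the window and about 3 mm off its centre, some 142 mm above the bench. The axis is within 1° of the window's line as I measured it. This comes from the measured arm pose and assumes the bottle has not slipped. The last two camera views agreed with it.
- **Grip and stillness:** the finger gap was 27.8 mm on the 29 mm neck, and joint speeds were near zero.
- **One number that disagreed:** the knob measured about 50 mm of travel, not the full 55 mm. It did stop dead against a firm resistance, at about 146 mm from the bottle's axis (145 mm is fully open), so I took it as fully back.
- **Bumps:** I saw no contact with the reader. I did not take a last full-bench picture to check that the other things had not shifted.

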